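# Probe two bosses for the through-bore

### The arm

A 6-joint arm with a two-finger parallel gripper is mounted at the origin on the work surface. World frame = base frame: x ahead of the robot, y to its left, z up, the work surface at z = 0. Lengths are in m, angles in rad, forces in N, time in s.
With the tool pointing down it reaches from about 0.275 to 0.75 m from the base axis. Payload 10.2 kg.
Tool frame: the origin (TCP) lies on the mounting face of the last link; the fingertips stand 166 mm ahead of it and the grasp point (between the pads) lies 147 mm ahead of it; z points along the fingers, y is the direction in which the jaws open and shut (so a half turn about z gives the same grasp; the last joint's range is limited). The gripper opens to 88 mm and grips with 3 to 60 N. Pads are 18 mm wide; open, the fingers measure 123 mm over their backs; the gripper's body (75 mm by 187 mm) begins 45 mm behind the grasp point.
Start: joints at [1.017, 0.313, 1.498, -0, 1.331, -0.223], TCP at [0.171, 0.497, 0.405] pointing down, gripper open.
Joint ranges: [-2.94, 2.94], [-0.97, 2.17], [0.19, 2.56], [-1.23, 4.37], [0.02, 3.11], [-2.88, 2.88]. Speed limits (rad/s): [2.39, 2.39, 3.01, 3.14, 3.14, 3.14].

### API

Orientations are given as a 3x3 rotation matrix whose columns are the frame's x, y, z axes.
In Python, from bench import manip gives the robot as it stands. The module is installed in compiled form; this text tells all that it offers.
- The arm moves only by the shell command python3 -m jog 'ROWS' [FORCE]. ROWS is JSON, a list that holds one entry, the list of rows, each a list of 5 numbers: the shift along the tool's x, y, z in cm, then the turn about the tool's z in degrees, then the gripper command: -1 is fully open, 1 is shut, values between are in proportion. In form: [[[x, y, z, yaw, gripper], ...]]. A call has 1 to 20 rows; each row is the pose to reach, as a shift and turn from the pose commanded when the call began, along the tool's axes at that moment; what a row does not reach only later rows make up. A row lasts 1/8 s, in which the tool goes at most 62.5 mm and 10.7 degrees, less where a joint would pass 70% of its speed; a pose out of reach is approached as far as the arm can. A call with a gripper value outside its range is refused whole. The fingers move at their own pace and stop on an object; FORCE is the grip in N (left out, the last holds). Time passes only in rows, so rows that repeat a pose let the fingers close. It gives the time, the measured TCP pose, the force and the opening at its end, in the units of the state.
- manip.get_state(): the state, without advancing time (a new reading comes with each control period).
- manip.capture(name): name is "scene" or "top"; returns the picture (400x640x3 uint8, red, green, blue); there is no depth.
- manip.calibration(name): a dict with "mtx" (3x3 intrinsics, pixels), "R" (3x3) and "t" (3): a world point X has camera coordinates R X + t. Camera axes: x right, y down, z forward; pixel columns grow to the right and rows downward; lengths in m; the calibration is good to about 2 mm. A picture is of the moment at which its call begins. calibration takes no time and is no camera call.
- manip.job_done(): hands the job in, once; it reports no verdict.
The state is a dict: "time": time; "q": joint angles; "qvel": joint speeds; "joint_efforts": joint torques, N m; "position": TCP position; "tool_rot": TCP orientation; "wrist_force": force on the tool from outside, world axes, zero at the start; "torque": the same for the moment, N m; "width": opening from 0.0 (shut) to 1.0 (fully open).
Only numpy, scipy, OpenCV 4.12 (cv2) and the standard library are available. Lean on these libraries where they do the work, as an engineer would, in place of code of your own. Each camera call takes 0.05 s, during which the arm holds its last target. There are 200 camera calls.

### The job

Of the hexagonal boss and the round boss on the steel plate, one is drilled right through and the other is blind. Take the flanged pin gauge from its wooden stand and probe down to the bottom of the hexagonal boss's bore (or until the flange lands), then the round boss's bore likewise, and finally leave the gauge standing in the through-bore, let go, with its flange down flat on the rim.

Things in the scene. Friction and masses are not known exactly. Their poses are not given: they have to be found in the camera images.
- gauge: steel pin gauge, upright, 101 mm long, 175 to 325 g, loose. Origin: centre of the pin's lower tip; z up along the pin. From the tip upwards: pin 14 mm in diameter (its lowest 8 mm tapered down to 7 mm) and 40 mm long, round flange 40 mm in diameter from 40 to 46 mm, then a round grip 26 mm in diameter from 46 to 101 mm. At the start it hangs by its flange in a 25 mm hole in a fixed wooden block, 70 x 70 x 48 mm high, with room to rock; pull it straight up.
- hex_boss: hexagonal aluminium boss, 54 mm across flats, 45 mm high, fixed upright on a 4 mm thick steel plate. Origin: on the bore's axis at the boss's underside; z up; the rim is 45 mm above the origin. Its open bore, 26 mm in diameter, is either blind, 14 mm deep, or goes right through (the pin enters all its 40 mm and the flange lands on the rim).
- round_boss: round aluminium boss, 54 mm in diameter with a wide foot 80 mm in diameter and 8 mm thick, 45 mm high in all, fixed on the same plate, its centre 130 to 170 mm from the hexagonal boss's. Origin: on the bore's axis at the boss's underside; z up; the rim is 45 mm above the origin. Its open bore, 26 mm in diameter, is either blind, 14 mm deep, or goes right through, the opposite of the hexagonal boss.
There are look-alikes about, which are no part of the job. What is shaped like the hex_boss but red is not meant.

How it is judged:
By the outcome, as a careful person would: the job done as asked, in the order asked, and still so for the second after the job is handed in, with the robot touching nothing.
It also fails if it takes over 48 s, if anything falls off the work surface, if the arm or the gripper's body presses on something with over 40 N, if the wrist force passes 120 N, or if a joint passes its speed limit or range.

## Working session

There is one attempt and no reset: what is moved stays moved. The work goes in short steps, Python scripts to look and compute and a shell command to move; the robot and the scene stay as the last step left them, time stands still between calls to the robot, and variables do not carry over. Pictures are saved under pics/ and viewed, about 8 in all and at most 12, crops included, and the job is handed in when it is done.

```bash
mkdir -p pics; python3 - <<'E'
from bench import manip
import cv2,numpy as np
for n in("scene","top"):
    cv2.imwrite(f"pics/{n}0.png",manip.capture(n)[:,:,::-1]); c=manip.calibration(n); print(n,np.round(c["mtx"],1).tolist(),np.round(c["R"],3).tolist(),np.round(c["t"],3).tolist())
s=manip.get_state();print(s["time"],s["position"],s["tool_rot"],s["wrist_force"],s["width"])
E
```

```text
scene [[367.8, 0.0, 317.1], [0.0, 367.8, 201.6], [0.0, 0.0, 1.0]] [[-0.29, 0.957, 0.012], [0.672, 0.212, -0.709], [-0.681, -0.198, -0.705]] [0.137, -0.326, 1.037]
top [[411.5, 0.0, 321.8], [0.0, 411.5, 202.0], [0.0, 0.0, 1.0]] [[0.003, -1.0, -0.006], [-0.992, -0.002, -0.127], [0.127, 0.006, -0.992]] [0.032, 0.487, 0.812]
0.1 [0.17050393 0.49651657 0.40425243] [[-9.45790115e-01  3.24777923e-01 -5.98545310e-04]
 [ 3.24778350e-01  9.45789760e-01 -8.67294999e-04]
 [ 2.84419757e-04 -1.01467360e-03 -9.99999445e-01]] [ 0.65896307 -0.35376296 -0.70853498] 1.000074512202286
```

View pics/scene0.png

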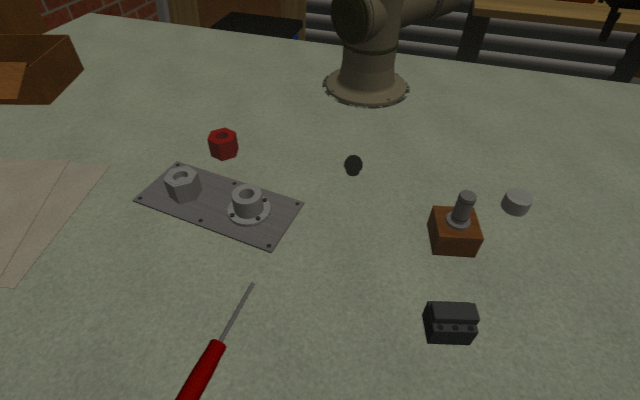

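View pics/top0.png

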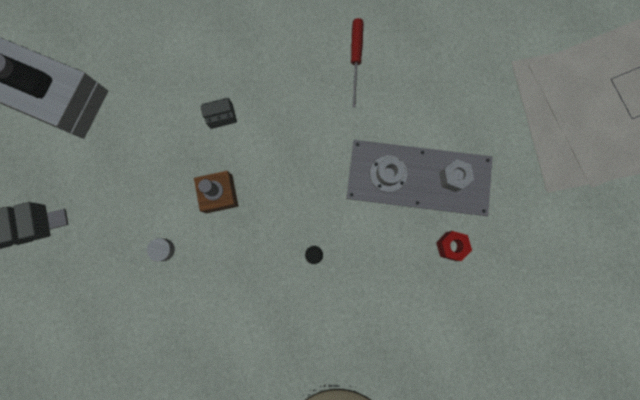

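Scene view: gauge in the wooden block at (462,210), grey hex boss at (182,184), round boss at (248,202). Look-alikes: red hex at (223,143), white puck at (517,202), black disc at (353,165) and dark block at (451,322). In the top view the gauge is at (210,188), the hex boss at (458,174), the round boss at (389,173) and the red decoy at (454,246). I choose the grey hex boss and the gauge in the block. Next, a close crop.

```bash
python3 - <<'E'
import cv2,numpy as np
t=cv2.imread("pics/top0.png");s=cv2.imread("pics/scene0.png")
f=lambda im,x,y,w,h,k:cv2.convertScaleAbs(cv2.resize(im[y:y+h,x:x+w],None,fx=k,fy=k,interpolation=cv2.INTER_CUBIC),alpha=1.5)
# each tile 400x300 ; x5 -> 80x60
tiles=[f(t,180,160,66,50,6),f(t,365,150,66,50,6),f(t,425,150,66,50,6),f(s,425,185,66,50,6)]
def ticks(im,x,y):
    for i in range(0,66,10):
        cv2.line(im,(i*6,0),(i*6,8),(0,255,255),1);cv2.putText(im,str(x+i),(i*6,18),0,.35,(0,255,255),1)
    for i in range(0,50,10):
        cv2.line(im,(0,i*6),(8,i*6),(0,255,255),1);cv2.putText(im,str(y+i),(10,i*6+4),0,.35,(0,255,255),1)
for im,o in zip(tiles,[(180,160),(365,150),(425,150),(425,185)]):ticks(im,*o)
cv2.imwrite("pics/crop1.png",np.vstack([np.hstack(tiles[:2]),np.hstack(tiles[2:])]))
E
```

```text
(no output)
```

View pics/crop1.png

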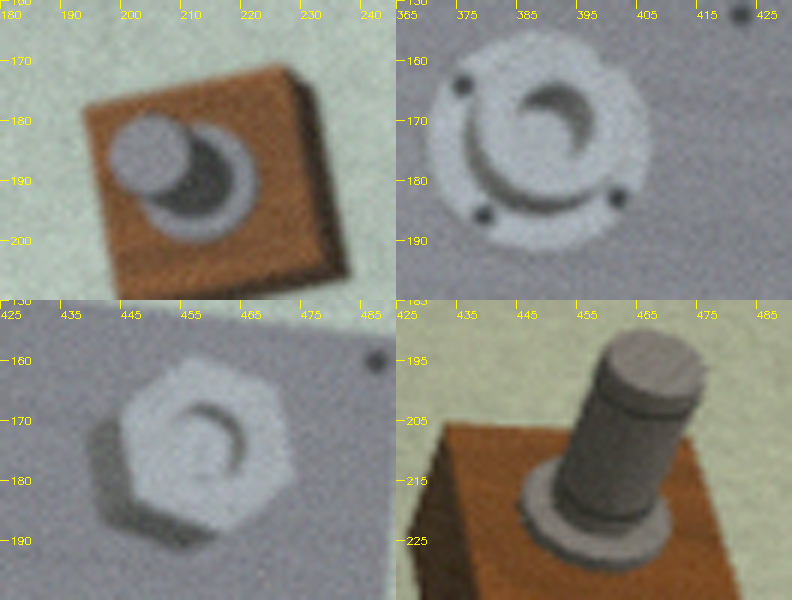

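Crop: grey hex boss with its bore at about (458.5,174), round boss with its bore at about (391,170) and a foot at (389,173). The gauge has its grip top at (205,186.3) and flange at about (212.5,190). The choice is confirmed. Next I back-project these points at their known heights.

```bash
cat > h.py <<'E'
from bench import manip
import numpy as np
def bp(n,uv,z):
    c=manip.calibration(n);R,t=np.array(c["R"]),np.array(c["t"]);d=R.T@np.linalg.inv(c["mtx"])@[*uv,1];o=-R.T@t
    return (o+d*(z-o[2])/d[2])[:2]
def pr(n,X):
    c=manip.calibration(n);p=(np.array(X)@np.array(c["R"]).T+c["t"])@np.array(c["mtx"]).T
    return p[:,:2]/p[:,2:]
E
python3 - <<'E'
from h import *
import cv2
P=lambda *a:print(a[0],np.round(a[1],4))
P("griptop",bp("top",(205,186.3),.109)); P("flange top",bp("top",(212.5,189.9),.054))
P("griptop scene",bp("scene",(425+(655-396)/6,185+(363-300)/6),.109));P("flange scene",bp("scene",(425+(594-396)/6,185+(512-300)/6),.054))
v=np.array([bp("top",p,.049) for p in[(457.5,159.2),(470.3,164.2),(474.3,179.7),(462.7,188.8),(447.2,182.8),(445,168.7)]])
P("hex",v.mean(0));P("r",np.linalg.norm(v-v.mean(0),axis=1))
P("hexbore scene",bp("scene",(183,176),.049))
P("foot",bp("top",(389,173.3),.012));P("bore",bp("top",(391.5,170.3),.049))
# fit boss circles by overlay
th=np.linspace(0,2*np.pi,60)
def circ(x,y,z,r):return np.c_[x+r*np.cos(th),y+r*np.sin(th),0*th+z]
t=cv2.imread("pics/top0.png");s=cv2.imread("pics/scene0.png")
h=v.mean(0);f=bp("top",(389,173.3),.012);g=bp("top",(205,186.3),.109)
S=8
tiles=[]
for n,im,(x0,y0) in[("top",t,(365,148)),("top",t,(430,148)),("scene",s,(222,175)),("scene",s,(160,160)),("top",t,(190,165)),("scene",s,(435,185))]:
    b=cv2.convertScaleAbs(cv2.resize(im[y0:y0+50,x0:x0+50],None,fx=S*.65,fy=S*.65,interpolation=cv2.INTER_CUBIC),alpha=1.5)
    for X in[circ(*f,.049,.027),circ(*f,.049,.013),circ(*f,.012,.04),circ(*h,.049,.013),circ(*h,.049,.027),circ(*g,.109,.013),circ(*g,.054,.02)]:
        cv2.polylines(b,[np.int32(((pr(n,X)-[x0,y0]+.5)*S*.65)*16)],1,(0,0,255),1,cv2.LINE_AA,4)
    tiles.append(b)
cv2.imwrite("pics/ov.png",np.vstack([np.hstack(tiles[:3]),np.hstack(tiles[3:])]))
E
```

```text
griptop [0.5056 0.2507]
flange top [0.5075 0.2516]
griptop scene [0.5069 0.2514]
flange scene [0.5085 0.2513]
hex [ 0.5419 -0.2451]
r [0.0304 0.0301 0.0316 0.0309 0.0313 0.0307]
hexbore scene [ 0.5419 -0.2391]
foot [ 0.5503 -0.1089]
bore [ 0.5491 -0.1082]
```

View pics/ov.png

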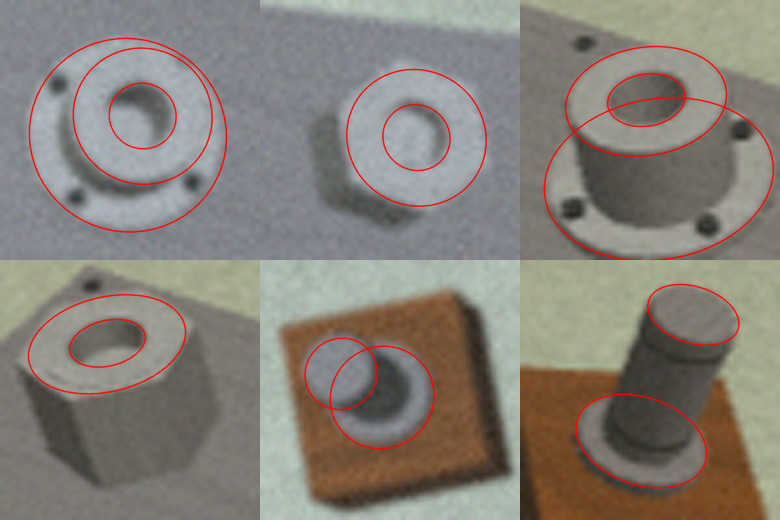

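The overlay of the back-projected models matches in both cameras. Gauge at (0.507, 0.251), hex at (0.542,-0.245), round at (0.550,-0.1085), and the boss spacing is 136 mm, inside the stated 130 to 170 mm. Moving above the gauge.

```bash
python3 -m jog '[[[-3,-1,0,0,-1],[-7,-2,0,0,-1],[-11,-3.4,0,0,-1],[-15,-4.6,0,0,-1],[-19,-5.9,0,0,-1],[-23,-7.1,0,0,-1],[-27,-8.3,0,0,-1],[-31,-9.6,0,0,-1],[-35,-10.8,0,0,-1],[-38,-11.7,0,0,-1],[-39.8,-12.3,2,0,-1],[-39.8,-12.3,4,0,-1],[-39.8,-12.3,4,0,-1],[-39.8,-12.3,4,0,-1]]]' 25
```

```text
time: 1.85
position: [0.507, 0.2511, 0.3655]
tool_rot: [[-0.946, 0.324, 0.001], [0.324, 0.946, 0.0], [-0.001, 0.0, -1.0]]
wrist_force: [0.2, 0.4, 0.8]
width: 0.999
```

```bash
python3 -m jog '[[[0,0,2,0,-1],[0,0,4.5,0,-1],[0,0,7,0,-1],[0,0,9.5,0,-1],[0,0,11.5,0,-1],[0,0,12.6,0,-1],[0,0,13,0,-1],[0,0,13,0,-1],[0,0,13,0,-1],[0,0,13,0,0.2],[0,0,13,0,0.35],[0,0,13,0,0.6],[0,0,13,0,1],[0,0,13,0,1],[0,0,13,0,1],[0,0,13,0,1]]]' 25
```

```text
time: 3.85
position: [0.507, 0.251, 0.2348]
tool_rot: [[-0.946, 0.325, 0.0], [0.325, 0.946, 0.0], [-0.0, 0.0, -1.0]]
wrist_force: [0.1, 1.0, 0.1]
width: 0.287
```

```bash
python3 -m jog '[[[0,0,0,0,1],[0,0,0,0,1],[0,0,-0.5,0,1],[0,0,-1.5,0,1],[0,0,-3,0,1],[0,0,-5,0,1],[0,0,-7,0,1],[0,0,-9,0,1],[0,0,-10.5,0,1],[0,0,-11,0,1],[0,0,-11,0,1],[0,0,-11,0,1]]]' 35; python3 - <<'E'
from h import *
import cv2
a=manip.capture("scene")[:,:,::-1];b=manip.capture("top")[:,:,::-1]
cv2.imwrite("pics/lift.png",np.hstack([cv2.resize(a[110:260,380:530],None,fx=2.6,fy=2.6),cv2.resize(b[110:260,130:280],None,fx=2.6,fy=2.6)]))
E
```

```text
time: 5.35
position: [0.5069, 0.2509, 0.344]
tool_rot: [[-0.946, 0.325, -0.001], [0.325, 0.946, -0.0], [0.001, -0.001, -1.0]]
wrist_force: [-0.1, 0.1, -2.7]
width: 0.285
```

View pics/lift.png

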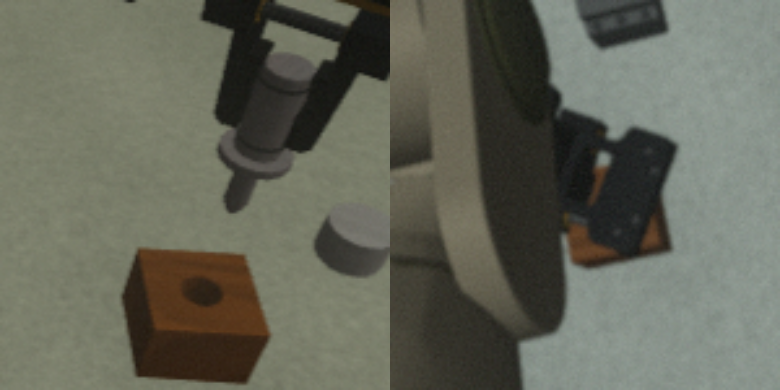

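The gauge hangs straight in the jaws and the stand is empty, with the tip at crop (232,208), which is full-frame (469,190). Carrying it over the hex boss.

```bash
python3 -m jog '[[[-0.4,-1,0,0,1],[-1.3,-3,0,0,1],[-2.5,-6,0,0,1],[-3.8,-9,0,0,1],[-5.1,-12,0,0,1],[-6.6,-15.5,0,0,1],[-8,-19,0,0,1],[-9.5,-22.5,0,0,1],[-11,-26,0,0,1],[-12.5,-29.5,0,0,1],[-14,-33,0,0,1],[-15.3,-36,0,0,1],[-16.5,-39,0,0,1],[-17.6,-41.5,0,0,1],[-18.5,-43.6,0,0,1],[-19.1,-45,0,0,1],[-19.4,-45.8,0,0,1],[-19.4,-45.8,2,0,1],[-19.4,-45.8,4,0,1],[-19.4,-45.8,4,0,1]]]'; python3 - <<'E'
from h import *
import cv2
a=manip.capture("scene")[:,:,::-1]; cv2.imwrite("pics/overhex.png",cv2.resize(a[125:225,120:280],None,fx=5,fy=5,interpolation=2))
s=manip.get_state();p=s["position"];print(s["time"],p,s["wrist_force"],pr("scene",[[*p[:2],p[2]-.227],[.542,-.245,.049],[*p[:2],.049]]))
E
```

```text
time: 7.95
position: [0.5416, -0.2448, 0.3036]
tool_rot: [[-0.946, 0.324, -0.002], [0.324, 0.946, 0.002], [0.003, 0.001, -1.0]]
wrist_force: [0.3, -0.1, -2.8]
width: 0.281
8.0 [ 0.54183278 -0.24496243  0.30479632] [ 0.56344874  0.07028055 -2.83104576] [[176.20787272 163.17980387]
 [180.15414508 175.39341213]
 [180.22107205 175.34114967]]
```

View pics/overhex.png

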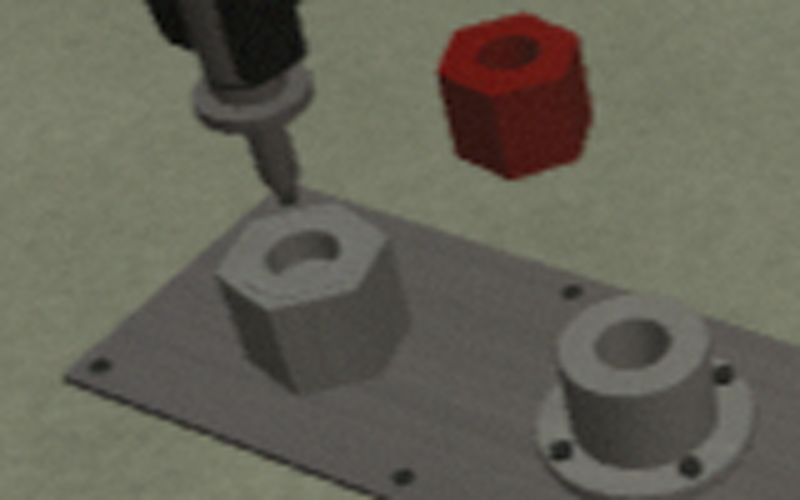

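Tip at crop (289,203), directly above the bore at crop (303,252); the pin is vertical. Descending to just above the blind depth.

```bash
python3 -m jog '[[[0,0,0.5,0,1],[0,0,1.2,0,1],[0,0,1.9,0,1],[0,0,2.6,0,1],[0,0,3.2,0,1],[0,0,3.6,0,1],[0,0,3.8,0,1],[0,0,3.8,0,1],[0,0,3.8,0,1]]]'; python3 -m jog '[[[0,0,0.1,0,1],[0,0,0.2,0,1],[0,0,0.3,0,1],[0,0,0.4,0,1],[0,0,0.4,0,1]]]'
```

```text
time: 9.12
position: [0.5418, -0.2453, 0.2669]
tool_rot: [[-0.946, 0.325, 0.0], [0.325, 0.946, -0.0], [-0.0, -0.0, -1.0]]
wrist_force: [-0.9, -0.1, -3.5]
width: 0.281
time: 9.75
position: [0.5417, -0.2452, 0.2626]
tool_rot: [[-0.946, 0.325, -0.0], [0.325, 0.946, 0.0], [0.0, 0.0, -1.0]]
wrist_force: [-0.1, 0.7, -3.6]
width: 0.286
```

```bash
python3 -m jog '[[[0,0,0.05,0,1],[0,0,0.1,0,1],[0,0,0.15,0,1],[0,0,0.2,0,1],[0,0,0.2,0,1]]]';python3 -m jog '[[[0,0,0.05,0,1],[0,0,0.1,0,1],[0,0,0.15,0,1],[0,0,0.2,0,1],[0,0,0.2,0,1]]]'
```

```text
time: 10.38
position: [0.5419, -0.2453, 0.2616]
tool_rot: [[-0.946, 0.325, 0.001], [0.325, 0.946, -0.001], [-0.001, -0.0, -1.0]]
wrist_force: [-0.9, 0.6, 5.3]
width: 0.283
time: 11.0
position: [0.5423, -0.2454, 0.2613]
tool_rot: [[-0.946, 0.325, 0.004], [0.325, 0.946, -0.002], [-0.005, -0.001, -1.0]]
wrist_force: [-3.2, 2.2, 15.7]
width: 0.287
```

Contact at TCP z of about 0.2615 with the force rising to 16 N. Predicted heights were 0.262 for the blind floor, 0.276 for the rim and 0.236 for through. So the hex bore is blind and the pin touched bottom. Rising and moving to the round boss.

```bash
python3 -m jog '[[[0,0,-0.5,0,1],[0,0,-1.5,0,1],[0,0,-3,0,1],[0,0,-4.5,0,1],[0,0,-4.8,0,1],[0.4,1.3,-4.8,0,1],[1,3.6,-4.8,0,1],[1.8,6.4,-4.8,0,1],[2.6,9.2,-4.8,0,1],[3.3,11.7,-4.8,0,1],[3.7,13.1,-4.8,0,1],[3.7,13.1,-4.8,0,1],[3.7,13.1,-4.8,0,1]]]'; python3 - <<'E'
from h import *
import cv2
a=manip.capture("scene")[:,:,::-1]; cv2.imwrite("pics/overround.png",cv2.resize(a[125:245,180:340],None,fx=5,fy=5,interpolation=2))
s=manip.get_state();p=s["position"];print(s["time"],p,s["wrist_force"],pr("scene",[[*p[:2],p[2]-.227],[.5495,-.1085,.049],[*p[:2],.049]]))
E
```

```text
time: 12.62
position: [0.5493, -0.1098, 0.3067]
tool_rot: [[-0.946, 0.325, -0.0], [0.325, 0.946, -0.0], [-0.0, -0.0, -1.0]]
wrist_force: [0.7, -0.2, -2.4]
width: 0.282
12.675 [ 0.54925595 -0.10996093  0.30663227] [-0.3111958  -0.14263707 -4.37251338] [[243.17754564 180.09052928]
 [246.13176706 193.35961138]
 [245.43029859 193.09706871]]
```

View pics/overround.png

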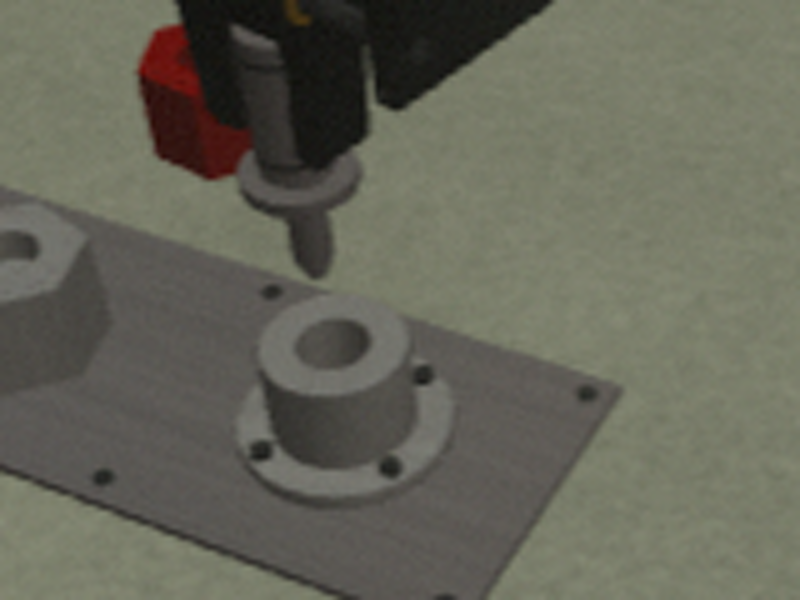

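Tip at (243.6,179.4), as predicted, and the bore centre is at (246.6,193.6). Correcting 1 mm in y and descending.

```bash
python3 -m jog '[[[0,0.1,0.5,0,1],[0,0.1,1.3,0,1],[0,0.1,2.1,0,1],[0,0.1,2.9,0,1],[0,0.1,3.5,0,1],[0,0.1,3.9,0,1],[0,0.1,4.2,0,1],[0,0.1,4.2,0,1]]]';python3 -m jog '[[[0,0,0.1,0,1],[0,0,0.2,0,1],[0,0,0.3,0,1],[0,0,0.4,0,1],[0,0,0.5,0,1],[0,0,0.5,0,1]]]'
```

```text
time: 13.68
position: [0.5496, -0.1084, 0.2646]
tool_rot: [[-0.946, 0.325, -0.0], [0.325, 0.946, 0.0], [0.0, 0.0, -1.0]]
wrist_force: [-0.1, -0.4, -2.5]
width: 0.283
time: 14.42
position: [0.5496, -0.1084, 0.2596]
tool_rot: [[-0.946, 0.325, -0.0], [0.325, 0.946, 0.0], [0.0, -0.0, -1.0]]
wrist_force: [0.3, -0.3, -2.3]
width: 0.286
```

Past the blind depth with no contact. Continuing down.

```bash
python3 -m jog '[[[0,0,0.3,0,1],[0,0,0.7,0,1],[0,0,1.1,0,1],[0,0,1.5,0,1],[0,0,1.8,0,1],[0,0,2,0,1],[0,0,2.1,0,1],[0,0,2.1,0,1]]]';python3 -m jog '[[[0,0,0.05,0,1],[0,0,0.1,0,1],[0,0,0.15,0,1],[0,0,0.2,0,1],[0,0,0.2,0,1]]]'
```

```text
time: 15.42
position: [0.5496, -0.1084, 0.2387]
tool_rot: [[-0.946, 0.325, 0.0], [0.325, 0.946, -0.0], [-0.0, -0.0, -1.0]]
wrist_force: [-0.7, -0.7, -3.5]
width: 0.284
time: 16.05
position: [0.5496, -0.1084, 0.2367]
tool_rot: [[-0.946, 0.325, -0.0], [0.325, 0.946, 0.0], [0.0, -0.0, -1.0]]
wrist_force: [-0.5, -0.1, -3.6]
width: 0.283
```

```bash
python3 -m jog '[[[0,0,0.03,0,1],[0,0,0.06,0,1],[0,0,0.1,0,1],[0,0,0.1,0,1]]]';python3 -m jog '[[[0,0,0.03,0,1],[0,0,0.06,0,1],[0,0,0.1,0,1],[0,0,0.1,0,1]]]'
```

```text
time: 16.55
position: [0.5496, -0.1084, 0.2358]
tool_rot: [[-0.946, 0.325, -0.0], [0.325, 0.946, -0.0], [0.0, -0.0, -1.0]]
wrist_force: [-1.1, -1.0, -1.5]
width: 0.283
time: 17.05
position: [0.5496, -0.1083, 0.2357]
tool_rot: [[-0.946, 0.325, 0.0], [0.325, 0.946, -0.0], [-0.0, -0.0, -1.0]]
wrist_force: [-5.1, 3.1, 8.9]
width: 0.28
```

The flange landed at 0.2357 (predicted 0.236), so the round boss is the through one. Releasing gently and withdrawing straight up.

```bash
python3 -m jog '[[[0,0,-0.1,0,1],[0,0,-0.1,0,1],[0,0,-0.1,0,0.3],[0,0,-0.1,0,0.2],[0,0,-0.1,0,0],[0,0,-0.1,0,-0.4],[0,0,-0.1,0,-1],[0,0,-0.1,0,-1],[0,0,-0.1,0,-1],[0,0,-0.1,0,-1],[0,0,-1,0,-1],[0,0,-3,0,-1],[0,0,-6,0,-1],[0,0,-9,0,-1],[0,0,-12,0,-1],[0,0,-14,0,-1],[0,0,-15,0,-1],[0,0,-15,0,-1]]]'; python3 - <<'E'
from h import *
import cv2
a=manip.capture("scene")[:,:,::-1]; 
s=manip.get_state();print(s["time"],s["wrist_force"])
th=np.linspace(0,2*np.pi,60);b=cv2.resize(a[125:245,180:340],None,fx=5,fy=5,interpolation=2).copy()
for z,r in[(.055,.02),(.110,.013)]:
    cv2.polylines(b,[np.int32((pr("scene",np.c_[.5496+r*np.cos(th),-.1084+r*np.sin(th),0*th+z])-[180,125]+.5)*5)],1,(0,0,255))
cv2.imwrite("pics/final.png",b)
E
```

```text
time: 19.3
position: [0.5496, -0.1083, 0.3851]
tool_rot: [[-0.946, 0.325, 0.001], [0.325, 0.946, -0.0], [-0.001, -0.0, -1.0]]
wrist_force: [0.0, -0.5, -0.7]
width: 1.0
19.35 [-0.55489608  0.91875449 -0.02529887]
```

View pics/final.png

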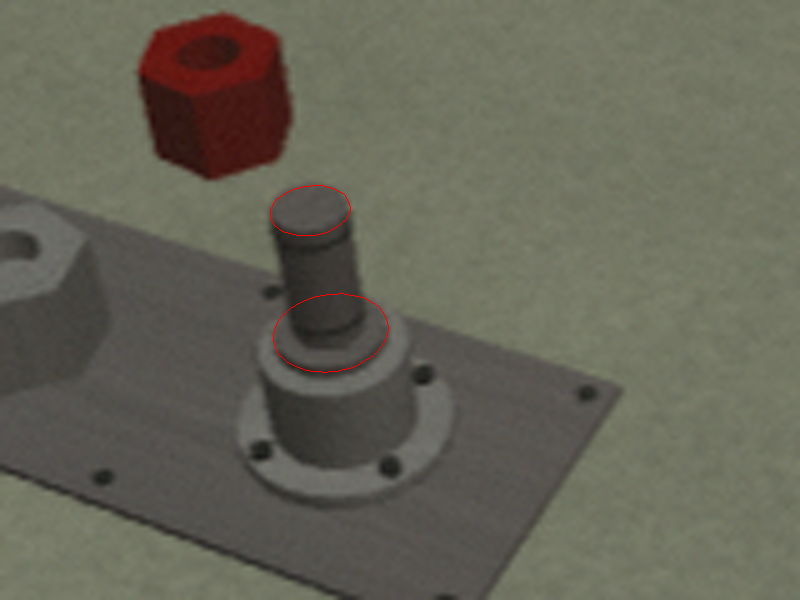

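The gauge stands upright with its flange flat on the round boss's rim. The flange at (331,333) and grip top at (311,210) match the overlay of a seated gauge, and the gripper is clear.

```bash
python3 -c "from bench import manip;print(manip.job_done())"
```

```text
the job is handed in; nothing more can be done
None
```

The gauge is standing in the round boss's bore, which is the through one, with its flange flat on the rim and the gripper clear. The job was handed in at about 19 s.

- **Hex boss, probed first:** the pin stopped at TCP z ≈ 0.2615 m, where a blind floor should give 0.262. The force rose to about 16 N, so this bore is blind.
- **Round boss, probed second:** the pin passed the blind depth freely. The flange landed at z = 0.2357 m, where a through-bore should give 0.236, so I released it there.
- **Last checks:** the final picture matches the projected outline of an upright, seated gauge. The wrist force was back near zero after release, and the highest contact reading at the end of any move was about 16 N.
- **Disagreements:** none beyond differences of 1–2 mm between the two cameras, apart from one rough pixel reading of the hex bore that was about 6 mm off in y. The model overlays and the probe depths bore out the position I used.

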